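# Load a vial rack past the spring gate of a vial reader

### The job

Load the vial rack into the reader: with one fingertip press the long orange flap beside the lane down so that the hinged gate arm swings up out of the lane, and keep it held down while another finger pushes the rack along the lane past the gate until it is fully home against the black bumpers. The gate must stay clear of the rack and the vials all the while; at the end let the flap up, so that the gate drops shut behind the rack. Only press and push: do not grip or lift anything, keep every vial standing in the rack, and leave the things round the lane where they are.

Things in the scene. Friction and masses are not known exactly. Their poses are not given: they have to be found in the camera images.
- lane: Fixed loading lane of a bench vial reader: straight open-topped chute, floor 5 mm above the bench, between two aluminium rails 92 mm apart whose tops are 22 mm above the bench. Origin on the bench under the gate arm, on the lane's centre line; x = direction in which racks are pushed, y = towards the side with the long orange press flap, z up. Open entry at x = -225 mm.
- end_stop (a point): Point midway between the faces of the two black rubber bumpers on the white reader housing (66 mm high), at lane x = +138 mm, y = 0, 22 mm above the bench. The front end of a rack that is home touches the bumpers.
- gate (a joint): Angle (rad) of the spring-loaded gate: 0 closed, 1.40 open stop. One rigid orange part: gate arm on the lane side of its shaft, press flap on the outer side. Pressing the flap down swings the arm up; let go, the spring (some 2 to 8 N at the flap) shuts it. From 1.15 rad on the arm is clear of rack and vials.
- shaft (a point): Point on the axis of the gate's 6 mm steel shaft, at lane x = 0, y = 56 mm, 30 mm above the bench. The shaft runs parallel to the lane's x just outside the rail, from x = -225 to +30 mm, in bearing blocks 38 mm high.
- gate_tip (a point): Free end of the gate arm, 38 mm from the shaft axis. The arm is 4 mm thick along the lane and 14 mm high; closed, it lies level across the lane at lane x = 0, from the shaft to y = 18 mm, 26 to 40 mm above the bench. Upright, the tip is 71 mm above the bench.
- flap_middle (a point): Middle of the press flap's rounded outer rim (8 mm thick, 40 mm from the shaft axis). The flap is a flat orange strip that slopes from shaft to rim, running along the lane from lane x = -222 to +27 mm. Rim centre, gate closed: lane y = 86 mm, 57 mm above the bench; level: y = 96; at the open stop: y = 87 mm, 5 mm above the bench. A finger can slide along the flap while pressing it.
- vial_rack: White drilled vial block, 126 mm long (its x), 86 mm wide (y), 36 mm high, 0.3 to 0.6 kg, origin at the centre of its underside. It stands in the lane before the gate, its x along the lane's x, free to slide. Home, its origin is at lane x = +75 mm and its rear end 12 mm past the gate arm.
- vial_0: Small red-capped vial, 12 mm diameter, 42 mm high, standing loose in a 14 mm hole of the rack, its foot 12 mm above the rack's underside. Origin at the centre of its foot, z up.
- vial_1: Small tan-capped vial, 12 mm diameter, 42 mm high, standing loose in a 14 mm hole of the rack, its foot 12 mm above the rack's underside. Origin at the centre of its foot, z up.
- vial_2: Small green-capped vial, 12 mm diameter, 42 mm high, standing loose in a 14 mm hole of the rack, its foot 12 mm above the rack's underside. Origin at the centre of its foot, z up.
- vial_3: Small light grey-capped vial, 12 mm diameter, 42 mm high, standing loose in a 14 mm hole of the rack, its foot 12 mm above the rack's underside. Origin at the centre of its foot, z up.
- vial_5: Small white-capped vial, 12 mm diameter, 42 mm high, standing loose in a 14 mm hole of the rack, its foot 12 mm above the rack's underside. Origin at the centre of its foot, z up.
- timer: Bystander: white bench timer, 66 x 64 x 18 mm, on the bench beside the lane. Origin at the centre of its underside.
- marker_a: Bystander: black-capped marker pen, 135 mm long, 17 mm thick, lying beside the lane. Origin under its middle.
- cup_0: Bystander: white capped cup, 72 mm diameter, 70 mm high, near the reader housing. Origin at the centre of its underside.
- forceps: Bystander: steel forceps, 126 mm long, 9 mm high, lying in front of the press flap. Origin under the middle.
Not all that is in view belongs to the job. There is more than one size of the vial_rack; the one meant has the size given above.

How it is judged:
By the outcome, as a careful person would: the job done as asked, in the order asked, and still so for the second after the job is handed in, with the robot touching nothing.
It also fails if it takes over 45 s, if anything falls off the work surface, if the arm or the gripper's body presses on something with over 40 N, if the wrist force passes 120 N, or if a joint passes its speed limit or range.

### The arm

A 6-joint arm with a two-finger parallel gripper is mounted at the origin on a cart in front of the work surface, level with it; the furniture and walls round the work are solid. World frame = base frame: x ahead of the robot, y to its left, z up, the work surface at z = 0. Lengths are in mm, angles in rad, forces in N, time in s.
With the tool pointing down it reaches from about 300 to 775 mm from the base axis. Payload 14.6 kg.
Tool frame: the origin (TCP) lies midway between the tips of the shut fingers; the grasp point (between the pads) lies 19 mm behind it; z points along the fingers, y is the line along which they close (so a half turn about z gives the same grasp; the last joint's range is limited). The gripper opens to 94 mm and grips with 3 to 60 N. Pads are 16 mm wide; open, the fingers measure 119 mm over their backs; the gripper's body (75 mm by 177 mm) begins 78 mm behind the grasp point.
Start: joints at [-1.28, 0.3, 1.521, -0, 1.321, -0.067], TCP at [192.61, -515.161, 205.446] pointing down, gripper open.
Joint ranges: [-3.03, 3.03], [-0.79, 2.21], [0.23, 2.52], [-1.04, 4.18], [0, 3.07], [-2.55, 2.55]. Speed limits (rad/s): [2.22, 2.22, 2.57, 3.14, 3.14, 3.14].

### API

Orientations are given as [roll, pitch, yaw] about the fixed x, y, z axes, in that order (R = Rz(yaw) Ry(pitch) Rx(roll)).
In Python, from cell import * gives the robot as it stands. The module is installed in compiled form; this text tells all that it offers.
- The arm moves only by the tool servo_tool, never from a script. Its argument "motion" is a list of rows, each an object of numbers: "wx", "wy", "wz": the turn, a rotation vector about the tool's x, y, z in units of 2 rad (1.0 is 2 rad); "dx", "dy", "dz": the shift along the tool's x, y, z in units of 10 cm (1.0 is 10 cm); "fingers": the closure, from -1 (fully open) to 1 (shut). In form: [{"wx": .., "wy": .., "wz": .., "dx": .., "dy": .., "dz": .., "fingers": ..}, ...]. A call has 1 to 10 rows; each row is the pose to reach, as a shift and turn from the pose commanded when the call began, along the tool's axes at that moment; what a row does not reach only later rows make up. A row lasts 1/10 s, in which the tool goes at most 50 mm and 8.59 degrees, less where a joint would pass 70% of its speed; a pose out of reach is approached as far as the arm can. A call with a number of a shift or a turn outside -1 to 1 is refused whole. A call with a gripper value outside its range is refused whole. The fingers move at their own pace and stop on an object; "newtons" is the grip in N (left out, the last holds). Time passes only in rows, so rows that repeat a pose let the fingers close. It gives the time, the measured TCP pose, the force, the opening and the grip force at its end, in the units of the state.
- read_state(): the state, without advancing time (a new reading comes with each control period).
- camera(name): name is "side" or "top" or "wrist"; returns a dict with "image" (420x560x3 uint8, red, green, blue), "fx", "fy", "cx", "cy" (pixels), "R" (3x3) and "t" (3): a world point X has camera coordinates R X + t. Camera axes: x right, y down, z forward; pixel columns grow to the right and rows downward; lengths in mm; the calibration is good to about 2 mm. The wrist camera is an equidistant fisheye: a pixel r from the principal point sees the ray r / f radians off the axis. A picture is of the moment at which its call begins. There is no depth.
- sign_off(): hands the job in; it is judged then, once.
Trained networks look in a picture, given as the dict that the camera call returned (one of the last four; its "shot" number tells which), for a name from the list of things; names that differ only in an ending like _2 or _b are one class to them, and where a whole thing is asked for, a point or a joint stands for the part that bears it (a point fixed in the world has none). Each returns a list of dicts, best first, with "conf" (0 to 1); they miss things now and then, are a little off and sometimes report something else, mostly with a low value. They report only what shows in the picture. A call takes as long as a camera call. They do not tell look-alikes from the thing itself.
- spot_in(query, picture): "location" ([column, row] in pixels, amid what is visible of it).
- trace(query, picture): "pixels" (420x560 bool, what is visible of it) and "location" ([column, row] in pixels, amid what is visible of it).
The state is a dict: "clock": time; "joints": joint angles; "qd": joint speeds; "effort": joint torques, N m; "eef_pos": TCP position; "eef_rot": TCP orientation; "wrist_force": force on the tool from outside, world axes, zero at the start; "moment": the same for the moment, N m; "finger_gap": finger opening in mm; "finger_force": force on a finger pad.
Only numpy, scipy, OpenCV 4.12 (cv2) and the standard library are available. Lean on these libraries where they do the work, as an engineer would, in place of code of your own. Each camera call takes 0.05 s, during which the arm holds its last target. There are 200 camera calls.

## Working session

There is one attempt and no reset: what is moved stays moved. The work goes in short steps, Python scripts to look and compute and a tool call to move; the robot and the scene stay as the last step left them, time stands still between calls to the robot, and variables do not carry over. Pictures are saved under pics/ and viewed, at most 10 in all, crops included, and the job is handed in when it is done.

Besides the shell and the picture viewer there is one more tool, called after "Request:" as name(argument=value, ...), one argument or row to a line, values as JSON. servo_tool: Moves the arm, as the interface text tells. Its arguments: {"type":"object","properties":{"motion":{"type":"array","items":{"type":"object","properties":{"wx":{"type":"number"},"wy":{"type":"number"},"wz":{"type":"number"},"dx":{"type":"number"},"dy":{"type":"number"},"dz":{"type":"number"},"fingers":{"type":"number"}}}},"newtons":{"type":"number"}},"required":["motion"]}

```bash
mkdir -p pics; python3 - <<'E'
from cell import *
import cv2,numpy as np
s=read_state();print({k:np.round(v,3).tolist() for k,v in s.items()})
for n in ("top","side"):
    p=camera(n);cv2.imwrite(f"pics/{n}0.png",cv2.cvtColor(p["image"],cv2.COLOR_RGB2BGR))
    print(n,p["fx"],p["fy"],p["cx"],p["cy"],np.round(p["R"],4).tolist(),np.round(p["t"],1).tolist())
    for q in ["vial_rack","gate","gate_tip","flap_middle","shaft","vial_0","vial_1","vial_2","vial_3","vial_5","timer","marker_a","cup_0","forceps","lane"]:
        try: print(q,[(np.round(d["location"],0).tolist(),round(d["conf"],2)) for d in spot_in(q,p)][:4])
        except Exception as e: print(q,e)
E
```

```text
{'clock': 0.0, 'joints': [-1.28, 0.3, 1.522, -0.0, 1.321, -0.067], 'qd': [0.0, 0.001, -0.001, -0.001, 0.001, -0.001], 'effort': [-0.004, -53.182, -35.274, 0.071, 0.025, -0.0], 'eef_pos': [192.528, -514.925, 204.876], 'eef_rot': [-3.14, -0.0, 0.358], 'wrist_force': [-1.428, -0.99, -0.429], 'moment': [-0.012, 0.045, -0.01], 'finger_force': 0.0, 'finger_gap': 94.148}
top 410.3095265017226 410.3095265017226 281.1202902662562 208.5977595969367 [[-0.0053, -0.9999, 0.0152], [-0.9991, 0.0046, -0.0431], [0.0431, -0.0154, -0.999]] [287.0, 552.6, 914.7]
vial_rack [([347.0, 198.0], 0.9), ([171.0, 192.0], 0.77)]
gate [([359.0, 227.0], 0.61)]
gate_tip [([358.0, 229.0], 0.89)]
flap_middle [([356.0, 230.0], 0.91)]
shaft [([304.0, 204.0], 0.63)]
vial_0 []
vial_1 []
vial_2 []
vial_3 []
vial_5 []
timer [([298.0, 146.0], 0.75)]
marker_a [([348.0, 160.0], 0.85)]
cup_0 [([236.0, 254.0], 0.81), ([300.0, 146.0], 0.55)]
forceps [([236.0, 256.0], 0.25)]
lane [([303.0, 204.0], 0.74), ([359.0, 226.0], 0.64)]
side 432.7518204327936 432.7518204327936 284.2886259258418 208.2432063764215 [[0.9478, -0.3185, -0.0142]
[... 319 characters left out ...]
0.67), ([327.0, 267.0], 0.64), ([332.0, 236.0], 0.64), ([348.0, 252.0], 0.61)]
vial_1 [([343.0, 258.0], 0.67), ([327.0, 267.0], 0.64), ([332.0, 236.0], 0.64), ([348.0, 252.0], 0.61)]
vial_2 [([343.0, 258.0], 0.67), ([327.0, 267.0], 0.64), ([332.0, 236.0], 0.64), ([348.0, 252.0], 0.61)]
vial_3 [([343.0, 258.0], 0.67), ([327.0, 267.0], 0.64), ([332.0, 236.0], 0.64), ([348.0, 252.0], 0.61)]
vial_5 [([343.0, 258.0], 0.67), ([327.0, 267.0], 0.64), ([332.0, 236.0], 0.64), ([348.0, 252.0], 0.61)]
timer [([357.0, 236.0], 0.63), ([332.0, 237.0], 0.41)]
marker_a [([375.0, 263.0], 0.94)]
cup_0 [([229.0, 211.0], 0.9), ([336.0, 269.0], 0.48)]
forceps [([227.0, 276.0], 0.76)]
lane [([300.0, 265.0], 0.86)]
```

View pics/top0.png

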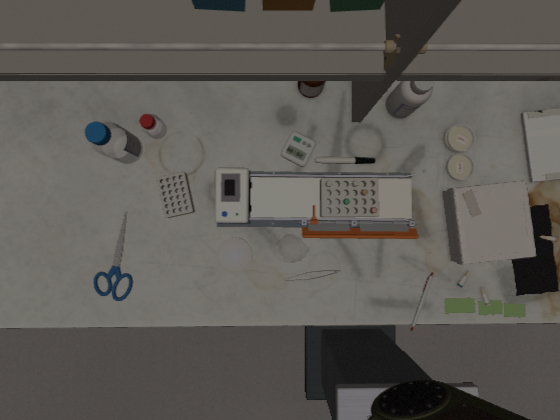

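View pics/side0.png

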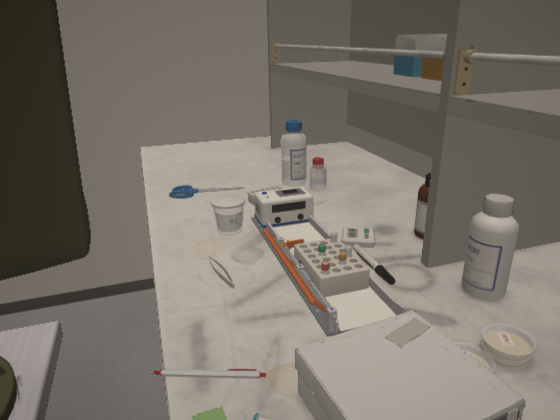

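```bash
python3 - <<'E'
from cell import *
import cv2,numpy as np
p=camera("top");im=cv2.cvtColor(p["image"],cv2.COLOR_RGB2BGR)
a=cv2.resize(im[160:250,210:425],None,fx=3.6,fy=3.6,interpolation=cv2.INTER_CUBIC)
q=camera("side");jm=cv2.cvtColor(q["image"],cv2.COLOR_RGB2BGR)
b=cv2.resize(jm[180:340,210:425],None,fx=1.6,fy=1.6,interpolation=cv2.INTER_CUBIC)
b=cv2.copyMakeBorder(b,0,0,0,a.shape[1]-b.shape[1],cv2.BORDER_CONSTANT)
cv2.imwrite("pics/crop.png",np.vstack([a,b]))
for c in (p,q):
  for n in("gate","vial_rack"):
    t=trace(n,c)
    for d in t[:2]:
      m=d["pixels"].astype(np.uint8);print(n,d["conf"],m.sum(),cv2.boundingRect(m))
E
```

```text
gate 0.88 1852 (303, 207, 115, 32)
vial_rack 0.62 2181 (319, 178, 60, 39)
vial_rack 0.6 1260 (158, 172, 37, 46)
gate 0.77 1148 (265, 231, 71, 87)
vial_rack 0.89 2609 (294, 240, 76, 57)
vial_rack 0.64 233 (248, 185, 35, 20)
```

View pics/crop.png

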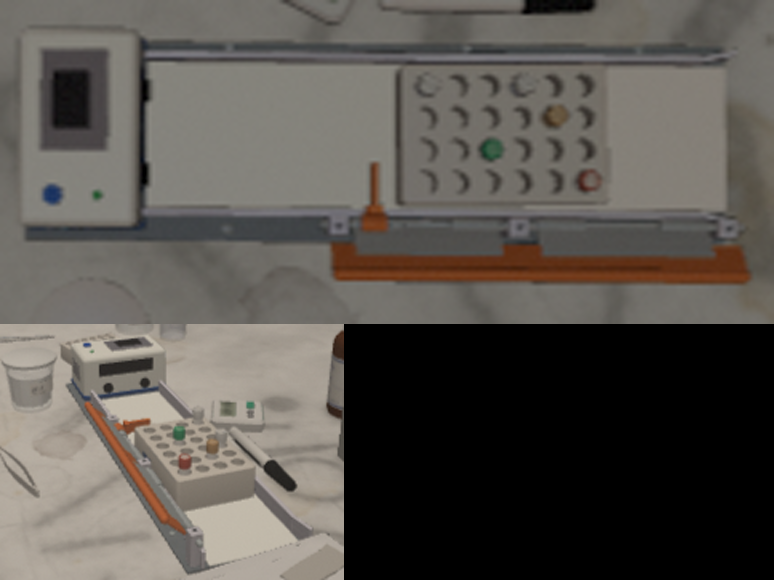

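```bash
cat > h.py <<'E'
import numpy as np,cv2
def proj(c,X):
    X=np.atleast_2d(X).astype(float);Y=X@np.array(c["R"]).T+np.array(c["t"])
    return np.c_[c["fx"]*Y[:,0]/Y[:,2]+c["cx"],c["fy"]*Y[:,1]/Y[:,2]+c["cy"]]
def l2w(P,L):
    x0,y0,th=P;L=np.atleast_2d(L).astype(float);c,s=np.cos(th),np.sin(th)
    return np.c_[x0+c*L[:,0]-s*L[:,1],y0+s*L[:,0]+c*L[:,1],L[:,2]]
E
python3 - <<'E'
from cell import *
from h import *
from scipy.optimize import least_squares
p=camera("top");q=camera("side")
cr=np.array([[333,281],[748,281],[375,163],[148,90],[148,174]])/3.6+[210,160]
L=np.array([[27,90,57],[-222,90,57],[0,18,40],[138,21,22],[138,-21,22]],float);L[3,1],L[4,1]=-21,21
om=[]
f=lambda v:(proj(p,l2w(v[:3],L))-cr).ravel()
r=least_squares(f,[450,-150,1.57],x_scale=[10,10,.01]);P=r.x
print(P.round(3),r.fun.reshape(-1,2).round(1).tolist())
rc=np.array([[402,66],[402,204],[606,66],[606,204]])/3.6+[210,160]
g=lambda v:(proj(p,l2w(P,[[v[0]+a,v[1]+b,41] for a,b in((63,-43),(63,43),(-63,-43),(-63,43))]))-rc).ravel()
k=least_squares(g,[-80,0]);print("rack",k.x.round(1),k.fun.reshape(-1,2).round(1).tolist())
S=[[[-222,90,57],[27,90,57]],[[0,18,40],[0,56,40]],[[-225,46,22],[138,46,22]],[[-225,-46,22],[138,-46,22]],[[138,-43,22],[138,43,22]]]
X=k.x[0]
S+=[[[X-63,-43,41],[X+63,-43,41]],[[X-63,43,41],[X+63,43,41]],[[X-63,-43,41],[X-63,43,41]],[[X+63,-43,41],[X+63,43,41]]]
o=[]
for c,(a,b,w,h),z in((p,(210,160,215,90),3.6),(q,(210,180,215,160),1.85*2)):
    im=cv2.cvtColor(c["image"],cv2.COLOR_RGB2BGR)[b:b+h,a:a+w];im=cv2.resize(im,None,fx=z,fy=z,interpolation=cv2.INTER_CUBIC)
    for s in S:
        e=((proj(c,l2w(P,s))-[a,b]+.5)*z).astype(int);cv2.line(im,tuple(map(int,e[0])),tuple(map(int,e[1])),(255,255,0),1)
    o.append(im)
cv2.imwrite("pics/ov_top.png",o[0]);cv2.imwrite("pics/ov_side.png",o[1])
E
```

```text
[578.768 212.816   1.563] [[-0.4, -0.1], [0.5, 0.2], [-0.2, -0.5], [0.1, 2.4], [0.0, -2.0]]
rack [-78.8   1.8] [[-0.5, -0.6], [-0.4, 0.4], [0.3, -0.3], [0.6, 0.6]]
```

View pics/ov_side.png

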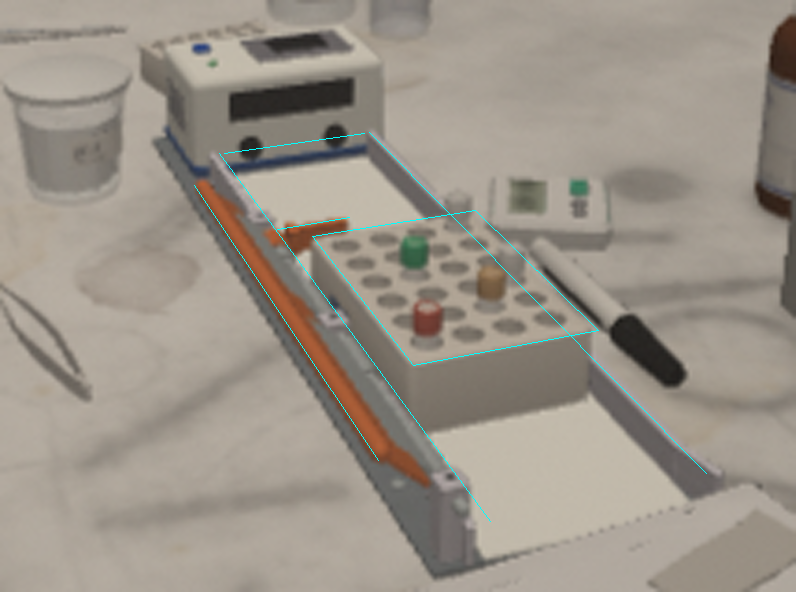

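Request:
servo_tool(
  motion=[
    {"wz":-0.6,"dx":1,"dy":-1,"fingers":-0.7},
    {"wz":-0.6,"dx":1,"dy":-1,"fingers":-0.7},
    {"wz":-0.6,"dx":1,"dy":-1,"fingers":-0.7},
    {"wz":-0.6,"dx":1,"dy":-1,"fingers":-0.7},
    {"wz":-0.6,"dx":1,"dy":-1,"fingers":-0.7},
    {"wz":-0.6,"dx":1,"dy":-1,"fingers":-0.7},
    {"wz":-0.6,"dx":1,"dy":-1,"fingers":-0.7},
    {"wz":-0.6,"dx":1,"dy":-1,"fingers":-0.7},
    {"wz":-0.6,"dx":1,"dy":-1,"fingers":-0.7},
  ],
)

```text
schema error: expected keys wx, wy, wz, dx, dy, dz, fingers
```

Request:
servo_tool(
  motion=[
    {"wx":0,"wy":0,"wz":-0.6,"dx":1,"dy":-1,"dz":0,"fingers":-0.7},
    {"wx":0,"wy":0,"wz":-0.6,"dx":1,"dy":-1,"dz":0,"fingers":-0.7},
    {"wx":0,"wy":0,"wz":-0.6,"dx":1,"dy":-1,"dz":0,"fingers":-0.7},
    {"wx":0,"wy":0,"wz":-0.6,"dx":1,"dy":-1,"dz":0,"fingers":-0.7},
    {"wx":0,"wy":0,"wz":-0.6,"dx":1,"dy":-1,"dz":0,"fingers":-0.7},
    {"wx":0,"wy":0,"wz":-0.6,"dx":1,"dy":-1,"dz":0,"fingers":-0.7},
    {"wx":0,"wy":0,"wz":-0.6,"dx":1,"dy":-1,"dz":0,"fingers":-0.7},
    {"wx":0,"wy":0,"wz":-0.6,"dx":1,"dy":-1,"dz":0,"fingers":-0.7},
    {"wx":0,"wy":0,"wz":-0.6,"dx":1,"dy":-1,"dz":0,"fingers":-0.7},
  ],
)

```text
clock: 2.9
eef_pos: [251.2, -386.5, 205.5]
eef_rot: [-3.142, 0.0, 1.56]
wrist_force: [-0.6, 0.2, -0.2]
finger_gap: 79.7
finger_force: 0.0
```

Request:
servo_tool(
  motion=[
    {"wx":0,"wy":0,"wz":0,"dx":0.4,"dy":0.3,"dz":0,"fingers":-0.7},
    {"wx":0,"wy":0,"wz":0,"dx":0.8,"dy":0.6,"dz":0,"fingers":-0.7},
    {"wx":0,"wy":0,"wz":0,"dx":1,"dy":0.7,"dz":0,"fingers":-0.7},
  ],
)

```text
clock: 3.2
eef_pos: [323.9, -285.2, 205.5]
eef_rot: [3.141, -0.0, 1.554]
wrist_force: [0.0, -0.7, -0.5]
finger_gap: 80.1
finger_force: 0.0
```

Request:
servo_tool(
  motion=[
    {"wx":0,"wy":0,"wz":0,"dx":0.4,"dy":0.3,"dz":0,"fingers":-0.7},
    {"wx":0,"wy":0,"wz":0,"dx":0.8,"dy":0.6,"dz":0,"fingers":-0.7},
    {"wx":0,"wy":0,"wz":0,"dx":1,"dy":0.7,"dz":0,"fingers":-0.7},
  ],
)

```text
clock: 3.5
eef_pos: [395.4, -185.8, 205.6]
eef_rot: [3.141, -0.0, 1.554]
wrist_force: [-0.5, -0.5, 0.8]
finger_gap: 80.1
finger_force: 0.0
```

Request:
servo_tool(
  motion=[
    {"wx":0,"wy":0,"wz":0,"dx":0.4,"dy":0.3,"dz":0,"fingers":-0.7},
    {"wx":0,"wy":0,"wz":0,"dx":0.8,"dy":0.6,"dz":0,"fingers":-0.7},
    {"wx":0,"wy":0,"wz":0,"dx":1,"dy":0.7,"dz":0,"fingers":-0.7},
  ],
)

```text
clock: 3.8
eef_pos: [466.7, -86.5, 205.4]
eef_rot: [3.141, -0.0, 1.554]
wrist_force: [0.2, -0.5, 0.4]
finger_gap: 80.2
finger_force: 0.0
```

Request:
servo_tool(
  motion=[
    {"wx":0,"wy":0,"wz":0,"dx":0.4,"dy":0.3,"dz":0,"fingers":-0.7},
    {"wx":0,"wy":0,"wz":0,"dx":0.8,"dy":0.6,"dz":0,"fingers":-0.7},
    {"wx":0,"wy":0,"wz":0,"dx":1,"dy":0.7,"dz":0,"fingers":-0.7},
    {"wx":0,"wy":0,"wz":0,"dx":1,"dy":0.7,"dz":0,"fingers":-0.7},
  ],
)

```text
clock: 4.2
eef_pos: [537.1, 12.1, 204.9]
eef_rot: [-3.141, -0.0, 1.556]
wrist_force: [-0.2, -0.8, -0.2]
finger_gap: 79.9
finger_force: 0.0
```

Request:
servo_tool(
  motion=[
    {"wx":0,"wy":0,"wz":-0.003,"dx":0.2,"dy":0,"dz":0.4,"fingers":-0.7},
    {"wx":0,"wy":0,"wz":-0.003,"dx":0.4,"dy":0,"dz":0.8,"fingers":-0.7},
    {"wx":0,"wy":0,"wz":-0.003,"dx":0.4,"dy":0,"dz":1,"fingers":-0.7},
    {"wx":0,"wy":0,"wz":-0.003,"dx":0.4,"dy":0,"dz":1,"fingers":-0.7},
    {"wx":0,"wy":0,"wz":-0.003,"dx":0.4,"dy":0,"dz":1,"fingers":-0.7},
  ],
)

```text
clock: 4.7
eef_pos: [537.2, 49.0, 106.4]
eef_rot: [3.141, 0.0, 1.561]
wrist_force: [0.2, -0.4, 1.2]
finger_gap: 80.0
finger_force: 0.0
```

Request:
servo_tool(
  motion=[
    {"wx":0,"wy":0,"wz":0,"dx":0,"dy":0,"dz":0.2,"fingers":-0.7},
    {"wx":0,"wy":0,"wz":0,"dx":0,"dy":0,"dz":0.35,"fingers":-0.7},
    {"wx":0,"wy":0,"wz":0,"dx":0,"dy":0,"dz":0.35,"fingers":-0.7},
    {"wx":0,"wy":0,"wz":0,"dx":0,"dy":0,"dz":0.35,"fingers":-0.7},
  ],
)

```text
clock: 5.1
eef_pos: [537.7, 49.4, 72.1]
eef_rot: [3.14, -0.0, 1.562]
wrist_force: [-0.6, 0.7, 0.3]
finger_gap: 79.8
finger_force: 0.0
```

```bash
python3 - <<'E'
from cell import *
from h import *
o=[]
for n in("side","wrist"):
    im=cv2.cvtColor(camera(n)["image"],cv2.COLOR_RGB2BGR)
    if n=="side": im=cv2.resize(im[180:340,210:425],(800,595),interpolation=cv2.INTER_CUBIC)
    cv2.imwrite(f"pics/{n}1.png",im)
E
```

```text
(no output)
```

View pics/side1.png

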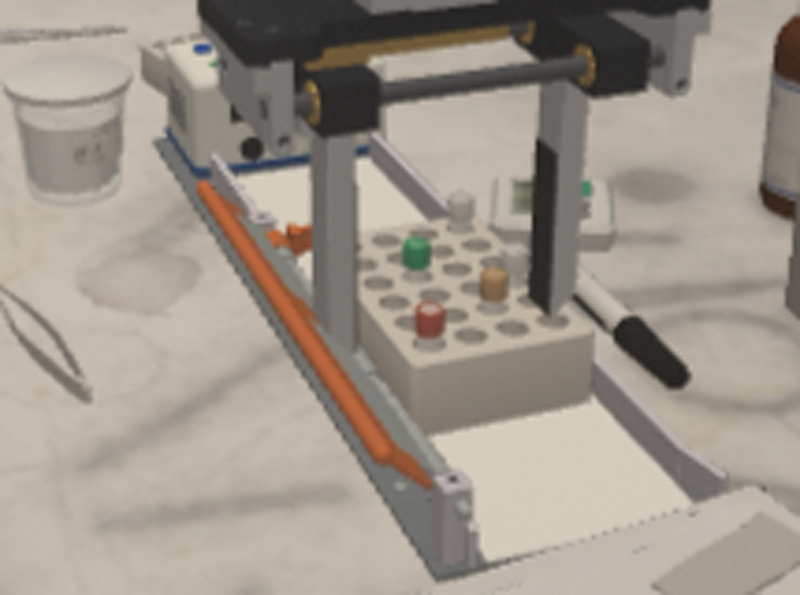

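View pics/wrist1.png

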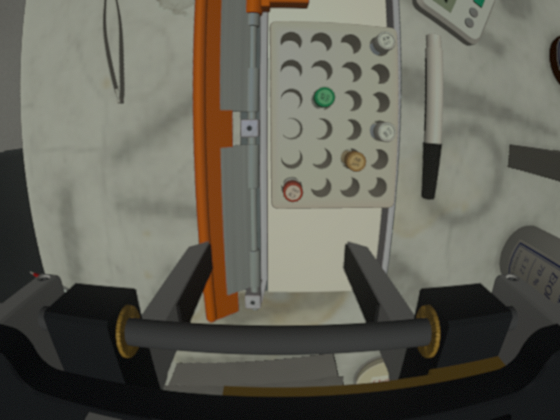

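Request:
servo_tool(
  motion=[
    {"wx":0,"wy":0,"wz":0,"dx":0,"dy":-0.02,"dz":0.1,"fingers":-0.7},
    {"wx":0,"wy":0,"wz":0,"dx":0,"dy":-0.02,"dz":0.2,"fingers":-0.7},
    {"wx":0,"wy":0,"wz":0,"dx":0,"dy":-0.02,"dz":0.3,"fingers":-0.7},
    {"wx":0,"wy":0,"wz":0,"dx":0,"dy":-0.02,"dz":0.4,"fingers":-0.7},
    {"wx":0,"wy":0,"wz":0,"dx":0,"dy":-0.02,"dz":0.4,"fingers":-0.7},
    {"wx":0,"wy":0,"wz":0,"dx":0,"dy":-0.02,"dz":0.4,"fingers":-0.7},
  ],
)

```text
clock: 5.8
eef_pos: [534.6, 49.9, 30.1]
eef_rot: [-3.14, 0.0, 1.564]
wrist_force: [-2.9, 0.5, 2.3]
finger_gap: 79.8
finger_force: 1.3
```

Request:
servo_tool(
  motion=[
    {"wx":0,"wy":0,"wz":0,"dx":0,"dy":0,"dz":0.05,"fingers":-0.7},
    {"wx":0,"wy":0,"wz":0,"dx":0,"dy":0,"dz":0.1,"fingers":-0.7},
    {"wx":0,"wy":0,"wz":0,"dx":0,"dy":0,"dz":0.13,"fingers":-0.7},
    {"wx":0,"wy":0,"wz":0,"dx":0,"dy":0,"dz":0.13,"fingers":-0.7},
    {"wx":0,"wy":0,"wz":0,"dx":0,"dy":0,"dz":0.13,"fingers":-0.7},
  ],
)

```text
clock: 6.3
eef_pos: [535.3, 49.8, 17.6]
eef_rot: [3.141, 0.0, 1.564]
wrist_force: [-0.2, 0.0, 4.8]
finger_gap: 79.7
finger_force: 1.7
```

Request:
servo_tool(
  motion=[
    {"wx":0,"wy":0,"wz":0,"dx":0,"dy":0,"dz":0.02,"fingers":-0.7},
    {"wx":0,"wy":0,"wz":0,"dx":0,"dy":0,"dz":0.02,"fingers":-0.7},
    {"wx":0,"wy":0,"wz":0,"dx":0,"dy":0,"dz":0.02,"fingers":-0.7},
  ],
)

```text
clock: 6.6
eef_pos: [535.0, 49.8, 15.6]
eef_rot: [3.141, -0.0, 1.564]
wrist_force: [0.2, 0.1, 4.4]
finger_gap: 79.8
finger_force: 1.7
```

```bash
python3 - <<'E'
from cell import *
from h import *
P=[578.8,212.8,1.563]
a=camera("side");im=cv2.cvtColor(a["image"],cv2.COLOR_RGB2BGR)
for g,col in((1.0,(0,0,255)),(1.15,(0,255,255)),(1.4,(0,255,0))):
    print(g,proj(a,l2w(P,[[0,56-38*np.cos(g)+3*np.sin(g),33+38*np.sin(g)]])).round(1).tolist())
im=cv2.resize(im[180:300,235:395],(800,600),interpolation=cv2.INTER_CUBIC)
cv2.imwrite("pics/side2.png",im)
E
```

```text
1.0 [[293.7, 227.5]]
1.15 [[290.9, 226.6]]
1.4 [[286.0, 225.9]]
```

View pics/side2.png

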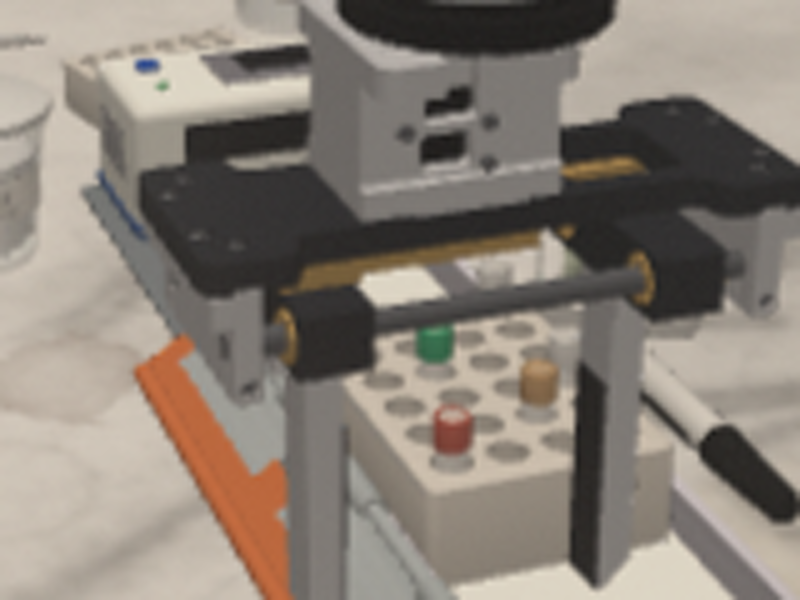

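```bash
python3 - <<'E'
from cell import *
from h import *
P=[578.8,212.8,1.563]
a=camera("side")
for g in(0,1.0,1.15,1.2,1.25,1.3,1.35,1.4):
    al=np.radians(42)-g
    print(g,proj(a,l2w(P,[[27,56+r*np.cos(al),30+r*np.sin(al)] for r in (40,44)])).round(1).tolist())
w=camera("wrist");im=cv2.cvtColor(w["image"],cv2.COLOR_RGB2BGR)
def fish(X):
    Y=X@np.array(w["R"]).T+np.array(w["t"]);n=np.hypot(Y[:,0],Y[:,1]);th=np.arctan2(n,Y[:,2])
    return np.c_[w["cx"]+w["fx"]*th*Y[:,0]/n,w["cy"]+w["fy"]*th*Y[:,1]/n]
for g,c in((1.0,(0,0,255)),(1.15,(0,255,255)),(1.4,(0,255,0))):
    al=np.radians(42)-g
    print(g,"arm",fish(l2w(P,[[-2,56-38*np.cos(g),30+38*np.sin(g)],[27,56+44*np.cos(al),30+44*np.sin(al)]])).round(1).tolist())
cv2.imwrite("pics/wrist2.png",cv2.resize(im[0:250,130:430],(720,600),interpolation=cv2.INTER_CUBIC))
E
```

```text
0 [[264.3, 229.5], [262.7, 228.4]]
1.0 [[260.4, 248.4], [258.4, 249.2]]
1.15 [[261.5, 250.9], [259.7, 252.0]]
1.2 [[262.0, 251.7], [260.2, 252.9]]
1.25 [[262.5, 252.5], [260.8, 253.7]]
1.3 [[263.1, 253.2], [261.4, 254.5]]
1.35 [[263.7, 253.9], [262.1, 255.3]]
1.4 [[264.3, 254.6], [262.8, 256.0]]
1.0 arm [[294.3, -58.8], [182.6, -54.5]]
1.15 arm [[282.8, -62.0], [188.7, -50.4]]
1.4 arm [[261.0, -65.1], [201.0, -44.8]]
```

View pics/wrist2.png

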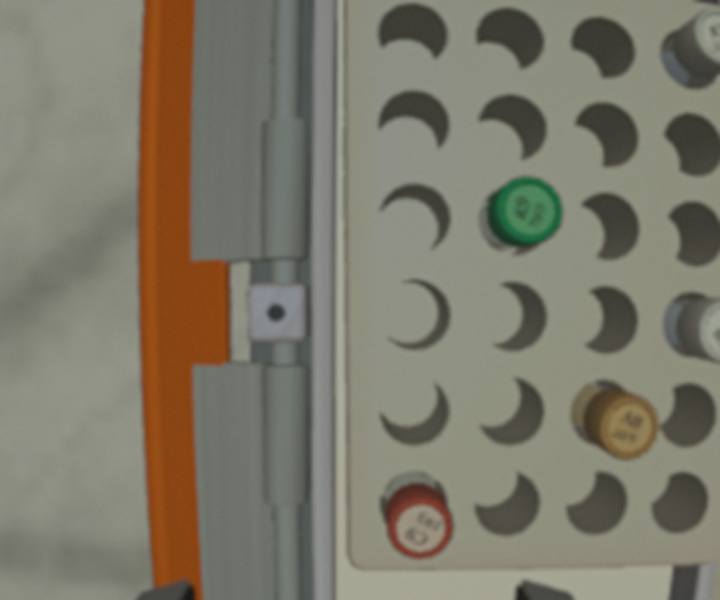

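Request:
servo_tool(
  motion=[
    {"wx":0,"wy":0,"wz":0,"dx":0.03,"dy":0,"dz":0.01,"fingers":-0.7},
    {"wx":0,"wy":0,"wz":0,"dx":0.06,"dy":0,"dz":0.01,"fingers":-0.7},
    {"wx":0,"wy":0,"wz":0,"dx":0.09,"dy":0,"dz":0.01,"fingers":-0.7},
    {"wx":0,"wy":0,"wz":0,"dx":0.11,"dy":0,"dz":0.01,"fingers":-0.7},
    {"wx":0,"wy":0,"wz":0,"dx":0.13,"dy":0,"dz":0.01,"fingers":-0.7},
    {"wx":0,"wy":0,"wz":0,"dx":0.15,"dy":0,"dz":0.01,"fingers":-0.7},
    {"wx":0,"wy":0,"wz":0,"dx":0.17,"dy":0,"dz":0.01,"fingers":-0.7},
    {"wx":0,"wy":0,"wz":0,"dx":0.19,"dy":0,"dz":0.01,"fingers":-0.7},
    {"wx":0,"wy":0,"wz":0,"dx":0.21,"dy":0,"dz":0.01,"fingers":-0.7},
  ],
)

```text
clock: 7.65
eef_pos: [534.9, 70.7, 14.3]
eef_rot: [-3.141, 0.0, 1.564]
wrist_force: [-2.6, -6.0, 1.7]
finger_gap: 79.8
finger_force: 2.9
```

```bash
cat > f.py <<'E'
from cell import *
from h import *
a=camera("side");h=cv2.cvtColor(a["image"],cv2.COLOR_RGB2HSV)
m=((h[...,0]<15)&(h[...,1]>150)).astype(np.uint8);m[:,:250]=0;m[:,310:]=0;m[:225]=0
ys,xs=np.nonzero(m);print("n",len(xs),"leftmost",xs.min(),ys[xs==xs.min()],"rows",{int(r):(int(xs[ys==r].min()),int(xs[ys==r].max())) for r in range(246,262,2) if (ys==r).any()},"top",ys.min(),xs[ys==ys.min()])
s=read_state();print(np.round(s["wrist_force"],1),np.round(s["eef_pos"],1),round(s["clock"],2))
E
python3 f.py
```

```text
n 730 leftmost 260 [374 375] rows {248: (271, 271), 250: (268, 271), 252: (266, 270), 254: (262, 271), 256: (263, 272), 258: (265, 273), 260: (266, 275)} top 248 [271]
[-2.1 -4.1  2.6] [534.9  71.   14.3] 7.7
```

Request:
servo_tool(
  motion=[
    {"wx":0,"wy":0,"wz":0,"dx":0.03,"dy":0,"dz":0,"fingers":-0.7},
    {"wx":0,"wy":0,"wz":0,"dx":0.07,"dy":0,"dz":0,"fingers":-0.7},
    {"wx":0,"wy":0,"wz":0,"dx":0.12,"dy":0,"dz":0,"fingers":-0.7},
    {"wx":0,"wy":0,"wz":0,"dx":0.17,"dy":0,"dz":0,"fingers":-0.7},
    {"wx":0,"wy":0,"wz":0,"dx":0.22,"dy":0,"dz":0,"fingers":-0.7},
    {"wx":0,"wy":0,"wz":0,"dx":0.27,"dy":0,"dz":0,"fingers":-0.7},
    {"wx":0,"wy":0,"wz":0,"dx":0.32,"dy":0,"dz":0,"fingers":-0.7},
    {"wx":0,"wy":0,"wz":0,"dx":0.37,"dy":0,"dz":0,"fingers":-0.7},
    {"wx":0,"wy":0,"wz":0,"dx":0.41,"dy":0,"dz":0,"fingers":-0.7},
    {"wx":0,"wy":0,"wz":0,"dx":0.44,"dy":0,"dz":0,"fingers":-0.7},
  ],
)

```text
clock: 8.7
eef_pos: [535.2, 114.9, 14.3]
eef_rot: [-3.141, 0.0, 1.564]
wrist_force: [-2.0, -5.9, 2.8]
finger_gap: 79.8
finger_force: 2.9
```

```bash
python3 f.py
```

```text
n 776 leftmost 260 [374 375] rows {248: (270, 273), 250: (268, 271), 252: (266, 270), 254: (262, 271), 256: (263, 272), 258: (264, 273), 260: (266, 275)} top 247 [272 273]
[-1.8 -2.3  1.6] [535.2 115.3  14.3] 8.75
```

Request:
servo_tool(
  motion=[
    {"wx":0,"wy":0,"wz":0,"dx":0.03,"dy":0,"dz":0,"fingers":-0.7},
    {"wx":0,"wy":0,"wz":0,"dx":0.08,"dy":0,"dz":0,"fingers":-0.7},
    {"wx":0,"wy":0,"wz":0,"dx":0.13,"dy":0,"dz":0,"fingers":-0.7},
    {"wx":0,"wy":0,"wz":0,"dx":0.18,"dy":0,"dz":0,"fingers":-0.7},
    {"wx":0,"wy":0,"wz":0,"dx":0.23,"dy":0,"dz":0,"fingers":-0.7},
    {"wx":0,"wy":0,"wz":0,"dx":0.28,"dy":0,"dz":0,"fingers":-0.7},
    {"wx":0,"wy":0,"wz":0,"dx":0.33,"dy":0,"dz":0,"fingers":-0.7},
    {"wx":0,"wy":0,"wz":0,"dx":0.38,"dy":0,"dz":0,"fingers":-0.7},
    {"wx":0,"wy":0,"wz":0,"dx":0.43,"dy":0,"dz":0,"fingers":-0.7},
    {"wx":0,"wy":0,"wz":0,"dx":0.48,"dy":0,"dz":0,"fingers":-0.7},
  ],
)

```text
clock: 9.75
eef_pos: [535.5, 162.8, 14.3]
eef_rot: [-3.141, 0.0, 1.564]
wrist_force: [-2.1, -5.6, 3.0]
finger_gap: 80.1
finger_force: 2.9
```

Request:
servo_tool(
  motion=[
    {"wx":0,"wy":0,"wz":0,"dx":0.05,"dy":0,"dz":0,"fingers":-0.7},
    {"wx":0,"wy":0,"wz":0,"dx":0.1,"dy":0,"dz":0,"fingers":-0.7},
    {"wx":0,"wy":0,"wz":0,"dx":0.15,"dy":0,"dz":0,"fingers":-0.7},
    {"wx":0,"wy":0,"wz":0,"dx":0.2,"dy":0,"dz":0,"fingers":-0.7},
    {"wx":0,"wy":0,"wz":0,"dx":0.25,"dy":0,"dz":0,"fingers":-0.7},
    {"wx":0,"wy":0,"wz":0,"dx":0.3,"dy":0,"dz":0,"fingers":-0.7},
    {"wx":0,"wy":0,"wz":0,"dx":0.34,"dy":0,"dz":0,"fingers":-0.7},
    {"wx":0,"wy":0,"wz":0,"dx":0.38,"dy":0,"dz":0,"fingers":-0.7},
    {"wx":0,"wy":0,"wz":0,"dx":0.41,"dy":0,"dz":0,"fingers":-0.7},
    {"wx":0,"wy":0,"wz":0,"dx":0.44,"dy":0,"dz":0,"fingers":-0.7},
  ],
)

```text
clock: 10.75
eef_pos: [535.8, 206.7, 14.3]
eef_rot: [-3.141, 0.0, 1.564]
wrist_force: [-0.7, -5.1, 2.8]
finger_gap: 79.8
finger_force: 3.1
```

```bash
python3 f.py
```

```text
n 956 leftmost 260 [374 375] rows {246: (281, 283), 248: (273, 282), 254: (262, 264), 256: (263, 265), 258: (264, 273), 260: (266, 275)} top 228 [284 285 286 287 288 289 290]
[-1.5 -3.9  1.7] [535.8 207.1  14.3] 10.8
```

Now slow final millimetres, watching for the bumper force.

Request:
servo_tool(
  motion=[
    {"wx":0,"wy":0,"wz":0,"dx":0.015,"dy":0,"dz":0,"fingers":-0.7},
    {"wx":0,"wy":0,"wz":0,"dx":0.03,"dy":0,"dz":0,"fingers":-0.7},
    {"wx":0,"wy":0,"wz":0,"dx":0.045,"dy":0,"dz":0,"fingers":-0.7},
    {"wx":0,"wy":0,"wz":0,"dx":0.06,"dy":0,"dz":0,"fingers":-0.7},
    {"wx":0,"wy":0,"wz":0,"dx":0.07,"dy":0,"dz":0,"fingers":-0.7},
  ],
)

```text
clock: 11.3
eef_pos: [535.9, 213.6, 14.3]
eef_rot: [-3.141, 0.0, 1.564]
wrist_force: [-1.7, -5.3, 1.5]
finger_gap: 79.5
finger_force: 3.0
```

Request:
servo_tool(
  motion=[
    {"wx":0,"wy":0,"wz":0,"dx":0.01,"dy":0,"dz":0,"fingers":-0.7},
    {"wx":0,"wy":0,"wz":0,"dx":0.02,"dy":0,"dz":0,"fingers":-0.7},
  ],
)

```text
clock: 11.5
eef_pos: [535.9, 214.5, 14.3]
eef_rot: [-3.14, 0.002, 1.563]
wrist_force: [-3.2, -19.3, 7.2]
finger_gap: 80.0
finger_force: 10.0
```

Request:
servo_tool(
  motion=[
    {"wx":0,"wy":0,"wz":0,"dx":0.005,"dy":0,"dz":0,"fingers":-0.7},
    {"wx":0,"wy":0,"wz":0,"dx":0.005,"dy":0,"dz":0,"fingers":-0.7},
    {"wx":0,"wy":0,"wz":0,"dx":0.005,"dy":0,"dz":0,"fingers":-0.7},
  ],
)

```text
clock: 11.8
eef_pos: [535.9, 214.5, 14.3]
eef_rot: [-3.14, 0.002, 1.563]
wrist_force: [-3.8, -17.7, 6.9]
finger_gap: 79.7
finger_force: 9.1
```

Request:
servo_tool(
  motion=[
    {"wx":0,"wy":0,"wz":0,"dx":-0.02,"dy":0,"dz":0,"fingers":-0.7},
    {"wx":0,"wy":0,"wz":0,"dx":-0.05,"dy":0,"dz":0,"fingers":-0.7},
    {"wx":0,"wy":0,"wz":0,"dx":-0.06,"dy":0,"dz":0,"fingers":-0.7},
    {"wx":0,"wy":0,"wz":0,"dx":-0.06,"dy":0,"dz":0,"fingers":-0.7},
  ],
)

```text
clock: 12.2
eef_pos: [536.1, 210.6, 14.5]
eef_rot: [3.141, -0.0, 1.564]
wrist_force: [-2.6, 2.7, 3.4]
finger_gap: 80.1
finger_force: 1.9
```

```bash
python3 - <<'E'
from cell import *
from h import *
P=[578.8,212.8,1.563]
a=camera("side");im=cv2.cvtColor(a["image"],cv2.COLOR_RGB2BGR)
x0,y0=225,190
im=cv2.resize(im[y0:y0+105,x0:x0+140],(800,600),interpolation=cv2.INTER_CUBIC)
for s in([[12,-43,41],[12,43,41]],[[138,-43,41],[138,43,41]],[[12,43,41],[138,43,41]]):
    e=((proj(a,l2w(P,s))-[x0,y0]+.5)*800/140).astype(int).tolist();cv2.line(im,e[0],e[1],(255,255,0),1)
cv2.imwrite("pics/side3.png",im)
E
python3 f.py
```

```text
n 969 leftmost 260 [374 375] rows {246: (281, 283), 248: (272, 282), 254: (262, 264), 256: (263, 265), 258: (264, 273), 260: (266, 275)} top 228 [284 285 286 287 288 289 290]
[-2.4  1.9  3.6] [536.1 210.6  14.5] 12.3
```

View pics/side3.png

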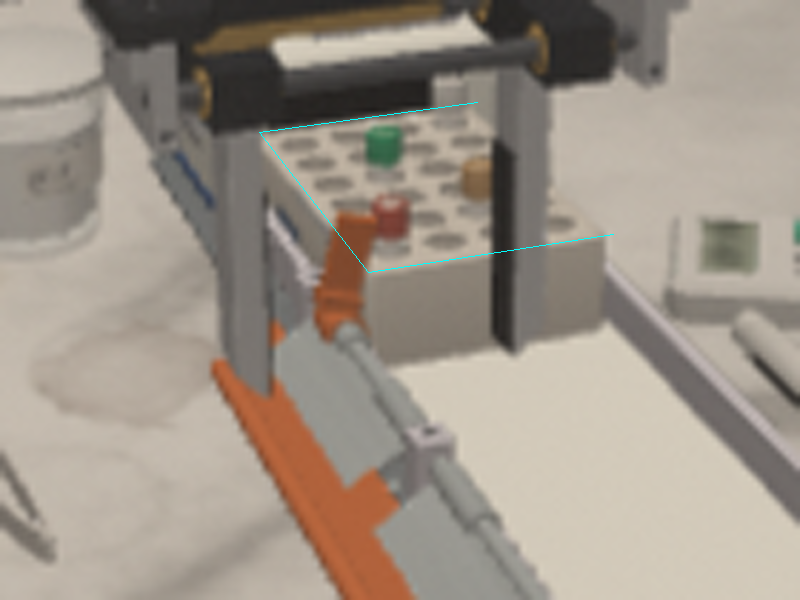

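Request:
servo_tool(
  motion=[
    {"wx":0,"wy":0,"wz":0,"dx":0,"dy":0,"dz":-0.06,"fingers":-0.7},
    {"wx":0,"wy":0,"wz":0,"dx":0,"dy":0,"dz":-0.12,"fingers":-0.7},
    {"wx":0,"wy":0,"wz":0,"dx":0,"dy":0,"dz":-0.18,"fingers":-0.7},
    {"wx":0,"wy":0,"wz":0,"dx":0,"dy":0,"dz":-0.24,"fingers":-0.7},
    {"wx":0,"wy":0,"wz":0,"dx":0,"dy":0,"dz":-0.3,"fingers":-0.7},
    {"wx":0,"wy":0,"wz":0,"dx":0,"dy":0,"dz":-0.37,"fingers":-0.7},
    {"wx":0,"wy":0,"wz":0,"dx":0,"dy":0,"dz":-0.44,"fingers":-0.7},
    {"wx":0,"wy":0,"wz":0,"dx":0,"dy":0,"dz":-0.55,"fingers":-0.7},
    {"wx":0,"wy":0,"wz":0,"dx":0,"dy":0,"dz":-0.75,"fingers":-0.7},
    {"wx":0,"wy":0,"wz":0,"dx":0,"dy":0,"dz":-1,"fingers":-0.7},
  ],
)

```text
clock: 13.3
eef_pos: [535.6, 210.2, 115.0]
eef_rot: [-3.14, 0.0, 1.564]
wrist_force: [-0.7, 0.2, 0.3]
finger_gap: 79.4
finger_force: 0.0
```

Request:
servo_tool(
  motion=[
    {"wx":0,"wy":0,"wz":0,"dx":-0.2,"dy":-0.2,"dz":-0.3,"fingers":-0.7},
    {"wx":0,"wy":0,"wz":0,"dx":-0.4,"dy":-0.5,"dz":-0.6,"fingers":-0.7},
    {"wx":0,"wy":0,"wz":0,"dx":-0.5,"dy":-0.8,"dz":-1,"fingers":-0.7},
    {"wx":0,"wy":0,"wz":0,"dx":-0.5,"dy":-1,"dz":-1,"fingers":-0.7},
    {"wx":0,"wy":0,"wz":0,"dx":-0.5,"dy":-1,"dz":-1,"fingers":-0.7},
    {"wx":0,"wy":0,"wz":0,"dx":-0.5,"dy":-1,"dz":-1,"fingers":-0.7},
  ],
)

```text
clock: 13.9
eef_pos: [435.9, 161.1, 214.7]
eef_rot: [3.141, -0.0, 1.564]
wrist_force: [0.7, 0.1, -0.4]
finger_gap: 79.9
finger_force: 0.0
```

```bash
python3 - <<'E'
from cell import *
from h import *
P=[578.8,212.8,1.563]
o=[]
for n,(x0,y0,w,h) in(("side",(225,185,140,105)),("top",(210,150,140,105))):
    a=camera(n);im=cv2.cvtColor(a["image"],cv2.COLOR_RGB2BGR)
    o.append(cv2.resize(im[y0:y0+h,x0:x0+w],(400,300),interpolation=cv2.INTER_CUBIC))
cv2.imwrite("pics/end.png",np.hstack(o));print(read_state()["clock"])
E
```

```text
14.0
```

View pics/end.png

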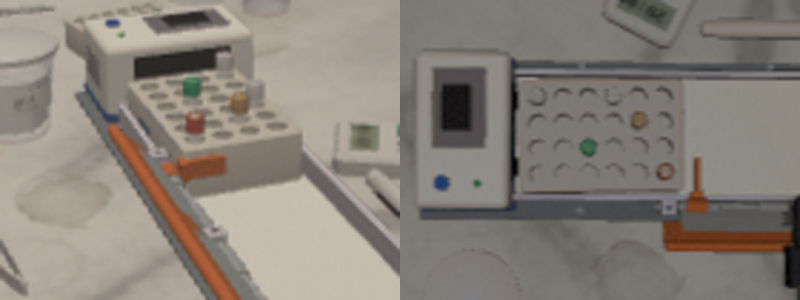

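The last picture shows the rack against the bumpers (top crop about column 518), the gate closed behind it (column 697), all five vials standing, and the surroundings in place.

```bash
python3 -c "
from cell import *
print(sign_off())"
```

```text
the job is handed in; nothing more can be done
None
```

The rack is home against the bumpers with all five vials standing, the gate has dropped shut behind it, and the job was handed in at about 14 s on the robot's clock; the verdict was not reported back.

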